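# Wedge the front of a settling platform up in the fume hood and hold

### The job

In the fume hood, three vials stand on a small aluminium platform hinged at its back; take the long-handled wedge that lies in front of it by the grip block at the end of its handle, outside the sill (the hood's side wall is solid: reach round its front post). With the wedge's sole flat on the worktop, push its thin end in under the middle of the platform's front edge until the plate just lifts off its two front rests, about 3 mm and not more than 6 mm. Finish still gripping the wedge there, the plate carried by the wedge alone and the vials still standing, with everything else left where it was.

Things in the scene. Friction and masses are not known exactly. Their poses are not given: they have to be found in the camera images.
- platform_frame: Fixed dark steel U frame, 155 x 120 mm; origin: centre of its underside, on the worktop. -x = front, open, toward the hood's mouth (about world +y); the wedge goes in there. +x = rear (hinge 65 mm from origin, 16 mm up). Side rails 12 mm wide, 6 mm high at y = +-54 mm, each with a 12 mm high rubber rest near the front that the plate lies on; 96 mm of open worktop between the rails.
- plate (a joint): Hinge of the aluminium plate, rad: 0 = lying on the rests, grows as the front edge rises (0.0077 per mm; the edge is 130 mm from the hinge). Plate 130 mm deep, 120 wide, 8 thick; lying, its underside is 12 mm and its top 20 mm above the worktop. About 0.6 kg, held down by gravity alone (about 3 N at the front edge).
- front_edge (a point): Middle of the lower front edge of the plate, 12 mm above the worktop when the plate lies down; axes as the frame's (+x to the rear). The wedge goes in here toward +x.
- wedge: Loose wedge, 330 mm long, about 0.36 kg: steel wedge, aluminium rod handle, grey grip block. Origin: middle of the steel part's sole; +x to the thin end, z up. The steel part is 60 mm long (x = +-30), 44 wide; its top falls straight from 18 mm (x = -20) to 3 mm at the thin end (x = +30), 3 in 10. The rod, 13 mm thick, runs back at 25 mm height, just clear of the sill.
- wedge_tip (a point): Middle of the wedge's thin end, at the sole. Keep it down: pressing the handle down raises it. The sill, 17 mm high from world y = 0.173 outward, leaves the sole little room to go back.
- wedge_grip (a point): Centre of the grip block at the handle's end, outside the sill: 40 mm along the handle, 22 wide, 40 high, 18 to 58 mm above the sole's level, 310 mm behind the thin end; axes as the wedge's. Grip lightly (20 N) across its width, the tool leaning 30 to 45 degrees, tips toward the hood, so that the arm clears the hood's full-height post at world x 0.30-0.38, y 0.22-0.31 and the side wall beyond.
- vial_a: Sample vial, 27 mm in diameter, 60 mm high, standing on the plate in the row along the fence at its rear. Origin: centre of its underside.
- vial_b: Sample vial, the same, middle of the row. Origin: centre of its underside.
- vial_c: Sample vial, the same, other end of the row. Origin: centre of its underside.
- tape_roll: Bystander: roll of tape, 57 mm, 19 mm high, lying by the side wall. Origin: centre of its underside.
- stir_bar_0: Bystander: white stir bar, 11 x 38 mm, lying on the far side. Origin: centre of its underside.
- clear_a: Bystander: clear bottle, 78 mm in diameter, 150 mm high, on the far side. Origin: centre of its underside.
There are look-alikes about, which are no part of the job. What is shaped like the vial_b but red is not meant.

How it is judged:
By the outcome, as a careful person would: the job done as asked, in the order asked, and still so for the second after the job is handed in, while the arm keeps its last pose, push and grip.
It also fails if it takes over 29 s, if anything falls off the work surface, if the arm or the gripper's body presses on something with over 40 N, if the wrist force passes 120 N, or if a joint passes its speed limit or range.

### The arm

A 7-joint arm with a two-finger parallel gripper is mounted at the origin on a cart in front of the work surface, level with it; the furniture and walls round the work are solid. World frame = base frame: x ahead of the robot, y to its left, z up, the work surface at z = 0. Lengths are in m, angles in rad, forces in N, time in s.
With the tool pointing down it reaches from about 0.425 to 0.875 m from the base axis. Payload 4.7 kg.
Tool frame: the origin (TCP) lies midway between the tips of the shut fingers; the grasp point (between the pads) lies 19 mm behind it; z points along the fingers, y is the line along which they close (so a half turn about z gives the same grasp; the last joint's range is limited). The gripper opens to 87 mm and grips with 3 to 60 N. Pads are 19 mm wide; open, the fingers measure 117 mm over their backs; the gripper's body (75 mm by 190 mm) begins 51 mm behind the grasp point.
Start: joints at [-1.191, 0.321, -0.07, 1.45, 0.023, 1.371, -0.057], TCP at [0.233, 0.607, 0.223] pointing down, gripper open.
Joint ranges: [-2.86, 2.86], [-0.3, 2.09], [-1.38, 1.24], [0.06, 2.45], [-1.56, 4.7], [0.09, 2.05], [-2.69, 2.69]. Speed limits (rad/s): [2.57, 2.57, 3.14, 3.14, 3.14, 3.14, 3.14].

### API

Orientations are given as a rotation vector (axis times angle).
In Python, from bench import ctrl gives the robot as it stands. The module is installed in compiled form; this text tells all that it offers.
- The arm moves only by the shell command python3 -m handwheel 'ROWS' [FORCE]. ROWS is JSON, a list of rows, each a list of 7 numbers: the finger opening in m, from 0 to 0.087, then the shift along the tool's x, y, z in m, then the turn, a rotation vector about the tool's x, y, z in degrees. A call has 1 to 12 rows; each row shifts and turns the commanded pose from where the row before left it, along the tool's axes as they then stand; what a row does not reach is not made up. A row lasts 1/8 s, in which the tool goes at most 62.5 mm and 10.7 degrees, less where a joint would pass 70% of its speed; a pose out of reach is approached as far as the arm can. A call is refused whole if a number of a shift passes 0.0625 or a number of a turn 10.7, either way. A call with a gripper value outside its range is refused whole. The fingers move at their own pace and stop on an object; FORCE is the grip in N (left out, the last holds). Time passes only in rows, so rows that do not move let the fingers close. It gives the time, the measured TCP pose, the force, the opening and the grip force at its end, in the units of the state.
- ctrl.get_state(): the state, without advancing time (a new reading comes with each control period).
- ctrl.get_image(name): name is "side" or "top" or "wrist"; returns (picture, depth): 420x560x3 uint8, blue, green, red; 420x560 float32, m along the optical axis (not along the pixel's ray), 0 where there is no reading.
- ctrl.camera_info(name): a dict with "intrinsics" (3x3 intrinsics, pixels), "D" ([k1, k2, p1, p2, k3] as OpenCV has them; the pictures are not rectified), "R" (3x3) and "t" (3): a world point X has camera coordinates R X + t. Camera axes: x right, y down, z forward; pixel columns grow to the right and rows downward; lengths in m; the calibration is good to about 2 mm. A picture is of the moment at which its call begins: read the wrist's pose just before it. camera_info takes no time and is no camera call; for the wrist camera it gives the pose at the moment of the call.
- ctrl.close_job(): hands the job in; it is judged then, once.
The state is a dict: "time": time; "joint_positions": joint angles; "qd": joint speeds; "joint_torque": joint torques, N m; "position": TCP position; "tool_rot": TCP orientation; "ft_force": force on the tool from outside, world axes, zero at the start; "torque": the same for the moment, N m; "grip_width": opening from 0.0 (shut) to 1.0 (fully open); "grip_force": force on a finger pad.
Only numpy, scipy, OpenCV 4.12 (cv2) and the standard library are available. Lean on these libraries where they do the work, as an engineer would, in place of code of your own. Each camera call takes 0.05 s, during which the arm holds its last target. There are 200 camera calls.

## Working session

There is one attempt and no reset: what is moved stays moved. The work goes in short steps, Python scripts to look and compute and a shell command to move; the robot and the scene stay as the last step left them, time stands still between calls to the robot, and variables do not carry over. Pictures are saved under pics/ and viewed, at most 10 in all, crops included, and the job is handed in when it is done.

```bash
mkdir -p pics; cat > h.py <<'E'
import numpy as np,cv2
from bench import ctrl
from scipy.spatial.transform import Rotation as R
def snap(n,f):
    im,d=ctrl.get_image(n); cv2.imwrite(f'pics/{f}.png',im); np.savez(f'pics/{f}.npz',d=d,**{k:np.array(v) for k,v in ctrl.camera_info(n).items()}); return im,d
def ray(f,u,v):
    z=np.load(f'pics/{f}.npz'); p=cv2.undistortPoints(np.array([[[u,v]]],float),z['intrinsics'],z['D'])[0,0]
    Rm,t=z['R'],z['t'].ravel(); return -Rm.T@t, Rm.T@np.r_[p,1]
def atz(f,u,v,h):
    c,r=ray(f,u,v); return c+r*(h-c[2])/r[2]
def dep(f,u,v):
    c,r=ray(f,u,v); d=np.load(f'pics/{f}.npz')['d'][int(round(v)),int(round(u))]; return c+r*d
E
python3 - <<'E'
from h import *
s=ctrl.get_state();print({k:np.round(v,3) for k,v in s.items()})
for n in("side","top"):
    snap(n,n+'0'); i=ctrl.camera_info(n);print(n,-np.array(i['R']).T@np.array(i['t']).ravel())
E
```

```text
{'time': np.float64(0.0), 'joint_positions': array([-1.191,  0.322, -0.07 ,  1.452,  0.023,  1.371, -0.057]), 'qd': array([ 0.001,  0.001, -0.001,  0.   , -0.002, -0.001, -0.001]), 'joint_torque': array([ 0.0000e+00, -4.9128e+01, -4.0400e-01, -3.1254e+01, -6.4000e-02,
        4.4000e-02,  0.0000e+00]), 'position': array([0.232, 0.606, 0.221]), 'tool_rot': array([-5.710e-01, -3.089e+00,  3.000e-03]), 'ft_force': array([0.687, 0.097, 0.253]), 'torque': array([-0.08 , -0.013,  0.035]), 'grip_force': np.float64(0.0), 'grip_width': np.float64(1.003)}
side [0.26657413 1.15449158 0.49266056]
top [0.45765292 0.14285986 0.96768953]
```

View pics/side0.png

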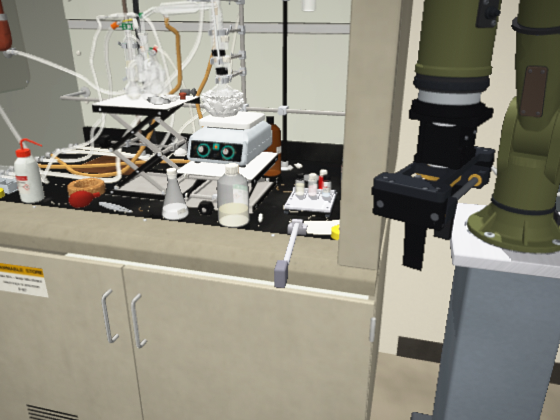

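View pics/top0.png

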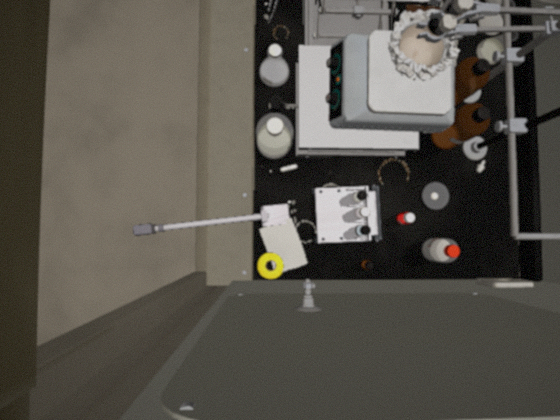

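The side view shows the wedge handle crossing the sill, with its grip at (281,273). In the top view the grip is at (147,229), the steel wedge at (275,215), the plate at (345,214), and the tape at (270,266). I'll enlarge it.

```bash
python3 - <<'E'
import cv2
im=cv2.imread('pics/top0.png')
a=cv2.resize(im[175:275,250:390],None,fx=5.5,fy=5.5,interpolation=cv2.INTER_CUBIC)[:, :770]
cv2.imwrite('pics/cropA.png',cv2.convertScaleAbs(a,alpha=.8))
E
```

```text
(no output)
```

View pics/cropA.png

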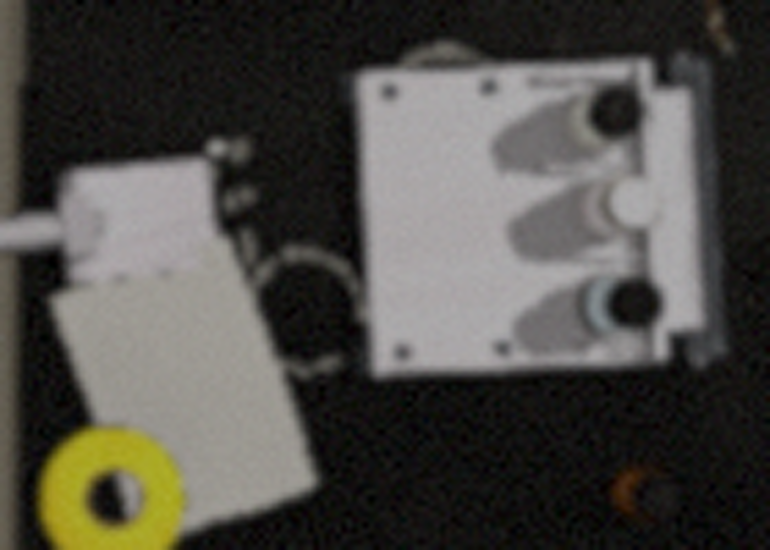

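The crop gives the thin end from (209,157) to (218,270), the butt from (62,170) to (72,283), and the plate's front edge from (357,73) to (375,378). The rear of the plate runs from (652,58) to (668,360).

```bash
python3 - <<'E'
from h import *
f=lambda u,v,h:atz('top0',250+(u+.5)/5.5-.5,175+(v+.5)/5.5-.5,h)
P=lambda n,*a:print(n,np.round(a,4).tolist())
t1,t2=f(209,157,.003),f(218,270,.003); b1,b2=f(62,170,.018),f(72,283,.018)
P('tip',t1,t2,(t1+t2)/2); P('butt',b1,b2)
p1,p2,q1,q2=f(357,73,.02),f(375,378,.02),f(652,58,.02),f(668,360,.02)
P('plate',p1,p2,q1,q2,(p1+p2)/2)
m=(p1+p2)/2;r=(q1+q2)/2;d=r-m;e=p1-p2;w=(t1+t2)/2-(b1+b2)/2;g=t1-t2
P('dirs deg',*[np.degrees(np.arctan2(x[1],x[0])) for x in (d,e,w,g)])
# grip via depth (top): points 0.03<z<0.08 outside sill
z=np.load('pics/top0.npz');D=z['d']
pts=np.array([dep('top0',u,v) for v in range(200,250) for u in range(125,200) ])
k=(pts[:,2]>.015)&(pts[:,2]<.09)
im=cv2.imread('pics/top0.png')
print(k.sum(), np.round(D[229,[138,147,156,170,190,240]],3))
for u,v in[(140,229),(147,229),(155,228),(170,226),(190,224),(220,221),(240,219)]:P((u,v),dep('top0',u,v))
a=cv2.resize(im[195:255,120:270],None,fx=5.2,fy=5.2,interpolation=cv2.INTER_CUBIC)
cv2.imwrite('pics/cropB.png',a)
E
```

```text
tip [[0.5298, 0.1005, 0.003], [0.4841, 0.0968, 0.003], [0.5069, 0.0987, 0.003]]
butt [[0.5232, 0.1596, 0.018], [0.4783, 0.1554, 0.018]]
plate [[0.5624, 0.0423, 0.02], [0.4412, 0.0354, 0.02], [0.5692, -0.0762, 0.02], [0.4485, -0.0816, 0.02], [0.5018, 0.0388, 0.02]]
dirs deg [-86.5558, 3.2883, -83.9913, 4.6686]
528 [0.902 0.902 0.927 0.931 1.84  0.959]
(140, 229) [[0.4702, 0.4099, 0.0577]]
(147, 229) [[0.4703, 0.3951, 0.0585]]
(155, 228) [[0.4729, 0.3854, 0.0319]]
(170, 226) [[0.4773, 0.3535, 0.0318]]
(190, 224) [[0.4818, 0.3106, 0.0328]]
(220, 221) [[0.4886, 0.247, 0.0288]]
(240, 219) [[0.493, 0.204, 0.0303]]
```

View pics/cropB.png

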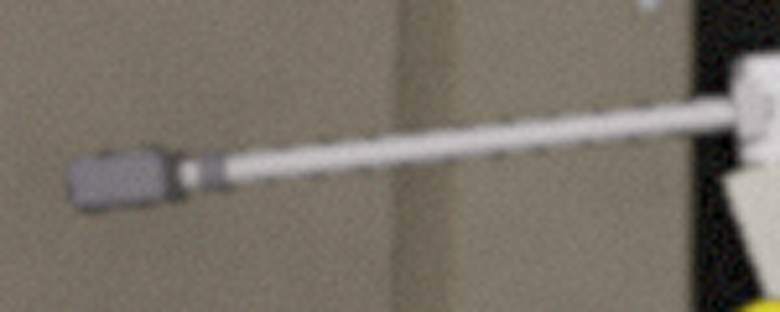

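```bash
cat >> h.py <<'E'
def rot(h,a,deg=True):
    a=np.radians(a);h=np.r_[h[:2],0]/np.hypot(*h[:2]);z=np.sin(a)*h-np.cos(a)*np.r_[0,0,1];y=np.r_[-h[1],h[0],0]
    return R.from_matrix(np.c_[np.cross(y,z),y,z])
def goal(Rt,grasp):
    s=ctrl.get_state();R0=R.from_rotvec(s['tool_rot']);p=np.array(s['position'])
    tcp=np.array(grasp)+Rt.as_matrix()[:,2]*.019
    print('t',s['time'],'p',p.round(4),'turn deg',np.degrees((R0.inv()*Rt).as_rotvec()).round(2),'tool shift mm (now axes)',(R0.inv().apply(tcp-p)*1e3).round(1),'(goal axes)',(Rt.inv().apply(tcp-p)*1e3).round(1))
E
python3 - <<'E'
from h import *
f=lambda u,v,h:atz('top0',120+(u+.5)/5.2-.5,195+(v+.5)/5.2-.5,h)
c=np.mean([f(u,v,.058) for u,v in[(68,160),(162,150),(73,210),(167,198)]],0)
tip=np.array([.5069,.0987,0]); print(c,np.hypot(*(c-tip)[:2]))
r1,r2=f(715,114,.031),f(230,169,.031);h=r1-r2;print('rod',r1,r2,np.degrees(np.arctan2(h[1],h[0])),'tip-grip',np.degrees(np.arctan2(*(tip-c)[1::-1])))
for u in range(120,256,8): print(u,np.round(dep('top0',u,245),3)[1:],end=' ')
g=np.r_[c[:2],.044]; h=np.r_[(tip-c)[:2],0]
Rt=rot(h,42); goal(Rt,g); goal(Rt,g-Rt.as_matrix()[:,2]*.1)
E
```

```text
[0.47001868 0.4052337  0.058     ] 0.3087444543294202
rod [0.49848451 0.16731503 0.031     ] [0.47491515 0.36680015 0.031     ] -83.26168636082024 tip-grip -83.13930255400712
120 [ 0.769 -0.882] 128 [ 0.735 -0.881] 136 [ 0.702 -0.885] 144 [ 0.668 -0.883] 152 [ 0.634 -0.885] 160 [ 0.601 -0.887] 168 [ 0.566 -0.879] 176 [ 0.534 -0.889] 184 [ 0.5  -0.89] 192 [ 0.465 -0.884] 200 [ 0.295 -0.006] 208 [0.275 0.011] 216 [0.257 0.011] 224 [0.24  0.011] 232 [0.222 0.009] 240 [0.205 0.008] 248 [0.188 0.005] t 0.1 p [0.2324 0.6065 0.2216] turn deg [ 22.67 -37.67  59.29] tool shift mm (now axes) [-299.8 -113.9  191.9] (goal axes) [-50.8 211.9 303.7]
t 0.1 p [0.2324 0.6065 0.2216] turn deg [ 22.67 -37.67  59.29] tool shift mm (now axes) [-268.6  -54.8  117.5] (goal axes) [-50.8 211.9 203.7]
```

```bash
python3 -m handwheel '[[0.06,0,0,0,2.83,-4.71,7.41],[0.06,0,0,0,2.83,-4.71,7.41],[0.06,0,0,0,2.83,-4.71,7.41],[0.06,0,0,0,2.83,-4.71,7.41],[0.06,0,0,0,2.83,-4.71,7.41],[0.06,0,0,0,2.83,-4.71,7.41],[0.06,0,0,0,2.83,-4.71,7.41],[0.06,0,0,0,2.83,-4.71,7.41],[0.06,0,0,0,0,0,0]]' 20
cat > g.py <<'E'
from h import *
c=np.array([.4700,.4052,.044]);h=np.array([.5069-.47,.0987-.4052,0]);Rt=rot(h,42)
goal(Rt,c);goal(Rt,c-Rt.as_matrix()[:,2]*.1);s=ctrl.get_state();print(s['joint_positions'],s['ft_force'],s['grip_width'])
E
python3 g.py
```

```text
time: 1.23
position: [0.2352, 0.6005, 0.2149]
tool_rot: [1.617, 1.986, -0.598]
ft_force: [-0.2, -0.0, -0.0]
grip_width: 0.687
grip_force: 0.0
t 1.225 p [0.2352 0.6005 0.2149] turn deg [ 2.   -2.79  4.1 ] tool shift mm (now axes) [-79.5 194.7 298.4] (goal axes) [-50.6 209.8 294.5]
t 1.225 p [0.2352 0.6005 0.2149] turn deg [ 2.   -2.79  4.1 ] tool shift mm (now axes) [-74.8 198.4 198.6] (goal axes) [-50.6 209.8 194.5]
[-1.56462579  0.85158273  0.42555805  0.88995127  0.03427572  2.04542162
 -0.96569357] [-0.20000447 -0.04571578 -0.03430817] 0.6870632222921432
```

```bash
python3 -m handwheel '[[0.06,-0.012,0.04,0.03,0,0,0],[0.06,-0.012,0.04,0.03,0,0,0],[0.06,-0.012,0.04,0.03,0,0,0],[0.06,-0.012,0.04,0.03,0,0,0],[0.06,0,0,0,0,0,0]]' >/dev/null; python3 g.py
```

```text
t 1.85 p [0.4146 0.5182 0.1479] turn deg [ 1.62 -2.93  4.17] tool shift mm (now axes) [-30.5  34.7 175.5] (goal axes) [-18.8  41.5 175.7]
t 1.85 p [0.4146 0.5182 0.1479] turn deg [ 1.62 -2.93  4.17] tool shift mm (now axes) [-25.5  37.7  75.7] (goal axes) [-18.8  41.5  75.7]
[-1.36824932  0.85507639  0.45557593  1.03237778  0.11741526  1.82361975
 -0.76418904] [-0.05026651  0.05877614 -0.17790134] 0.6883583920295078
```

```bash
python3 -m handwheel '[[0.06,-0.012,0.019,0.025,1.6,-2.9,4.2],[0.06,-0.009,0.021,0.025,0,0,0],[0.06,0,0,0,0,0,0],[0.06,0,0,0,0,0,0]]' >/dev/null; python3 g.py; python3 -c "
from h import *
snap('wrist','w1');snap('side','s1')
im=cv2.imread('pics/s1.png');cv2.imwrite('pics/s1c.png',cv2.resize(im[190:330,200:440],None,fx=3.2,fy=3.2))"
```

```text
t 2.35 p [0.4565 0.4826 0.1239] turn deg [ 0.25 -0.36  0.37] tool shift mm (now axes) [ -5.7   3.6 130.8] (goal axes) [ -4.9   4.2 130.9]
t 2.35 p [0.4565 0.4826 0.1239] turn deg [ 0.25 -0.36  0.37] tool shift mm (now axes) [-5.1  4.  30.8] (goal axes) [-4.9  4.2 30.9]
[-1.31980496  0.89673349  0.48465452  1.04511081  0.12788408  1.79853645
 -0.77464093] [-0.86975907  0.00439028 -0.59511673] 0.6886823887087444
```

View pics/w1.png

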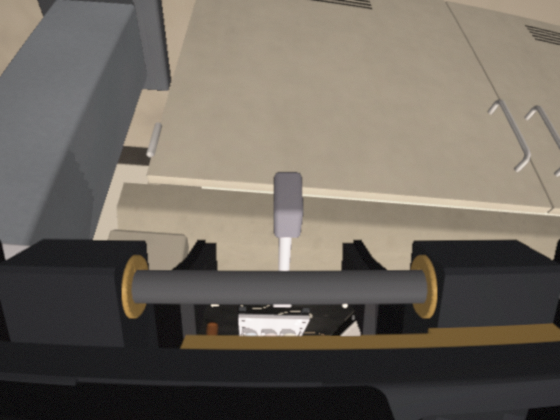

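The wrist view has the grip block at (288,205), centred between the fingers and aligned with them. I'll advance along the tool axis.

```bash
python3 -m handwheel '[[0.06,-0.0025,0.002,0.03,0.2,-0.4,0.4],[0.06,-0.0025,0.002,0.03,0,0,0],[0.06,0,0,0.03,0,0,0],[0.06,0,0,0.02,0,0,0],[0.06,0,0,0,0,0,0],[0.06,0,0,0,0,0,0]]' >/dev/null; python3 g.py
```

```text
t 3.2 p [0.4711 0.4065 0.0461] turn deg [ 0.16  0.09 -0.13] tool shift mm (now axes) [ 0.6 -1.3 21.3] (goal axes) [ 0.6 -1.2 21.3]
t 3.2 p [0.4711 0.4065 0.0461] turn deg [ 0.16  0.09 -0.13] tool shift mm (now axes) [  0.4  -1.  -78.7] (goal axes) [  0.6  -1.2 -78.7]
[-1.31178938  0.8645731   0.49405913  1.28860799  0.14464578  1.58636459
 -0.79128659] [ 0.77091239 -0.03778669  0.21226292] 0.686938767644567
```

```bash
python3 -m handwheel '[[0.06,0.0005,-0.001,0.011,0,0,0],[0.06,0,0,0.010,0,0,0],[0.06,0,0,0,0,0,0],[0.035,0,0,0,0,0,0],[0.035,0,0,0,0,0,0],[0.035,0,0,0,0,0,0]]' 20 >/dev/null; python3 g.py;  python3 -m handwheel '[[0.01,0,0,0,0,0,0],[0.01,0,0,0,0,0,0],[0.01,0,0,0,0,0,0],[0.01,0,0,0,0,0,0]]' 20;python3 g.py
```

```text
t 3.95 p [0.4722 0.391  0.0295] turn deg [ 0.07  0.19 -0.2 ] tool shift mm (now axes) [ 1.  -0.5 -1.4] (goal axes) [ 1.  -0.5 -1.4]
t 3.95 p [0.4722 0.391  0.0295] turn deg [ 0.07  0.19 -0.2 ] tool shift mm (now axes) [   0.6   -0.4 -101.4] (goal axes) [   1.    -0.5 -101.4]
[-1.30859049  0.8638111   0.49486798  1.33179318  0.14644926  1.54496779
 -0.79536436] [0.71322672 0.07323523 0.84264767] 0.4530181943832685
time: 4.45
position: [0.4725, 0.3909, 0.0295]
tool_rot: [1.671, 1.879, -0.641]
ft_force: [1.4, 0.3, -0.5]
grip_width: 0.25
grip_force: 20.0
t 4.45 p [0.4725 0.3909 0.0295] turn deg [ 0.1   0.2  -0.19] tool shift mm (now axes) [ 1.1 -0.8 -1.5] (goal axes) [ 1.1 -0.8 -1.5]
t 4.45 p [0.4725 0.3909 0.0295] turn deg [ 0.1   0.2  -0.19] tool shift mm (now axes) [   0.7   -0.6 -101.5] (goal axes) [   1.1   -0.8 -101.5]
[-1.30850268  0.86387032  0.49502244  1.33197693  0.14689604  1.54440849
 -0.79513003] [ 1.36742936  0.25732253 -0.45359108] 0.24995296247451174
```

```bash
cat > m.py <<'E'
from h import *
import sys
dx,dy,dz,dyaw,n=map(float,sys.argv[1:]);n=int(n)
s=ctrl.get_state();R0=R.from_rotvec(s['tool_rot']);Rf=R.from_euler('z',dyaw,degrees=True)*R0;d=np.array([dx,dy,dz])
print('turn/row',np.degrees((R0.inv()*Rf).as_rotvec()).round(2)/n,'shift/row mid axes',((R.from_euler('z',dyaw/2,degrees=True)*R0).inv().apply(d)/n).round(5))
E
cat > look.py <<'E'
from h import *
import sys
n=sys.argv[1]; im,_=snap('top',n)
cv2.imwrite(f'pics/{n}c.png',cv2.convertScaleAbs(cv2.resize(im[175:275,250:390],None,fx=5.5,fy=5.5,interpolation=cv2.INTER_CUBIC),alpha=.8))
E
python3 m.py .0120 -.0462 0 -3.4 6
```

```text
turn/row [ 0.38       -0.00166667  0.42      ] shift/row mid axes [-0.00581  0.00131  0.00527]
```

```bash
python3 -m handwheel '[[0.01,-0.0058,0.0013,0.0053,0.38,0,0.42],[0.01,-0.0058,0.0013,0.0053,0.38,0,0.42],[0.01,-0.0058,0.0013,0.0053,0.38,0,0.42],[0.01,-0.0058,0.0013,0.0053,0.38,0,0.42],[0.01,-0.0058,0.0013,0.0053,0.38,0,0.42],[0.01,-0.0058,0.0013,0.0053,0.38,0,0.42],[0.01,0,0,0,0,0,0],[0.01,0,0,0,0,0,0]]'; python3 look.py t2; python3 -c "
from h import *
print(R.from_rotvec(ctrl.get_state()['tool_rot']).as_matrix().round(3))"
```

```text
time: 5.45
position: [0.4843, 0.3427, 0.0291]
tool_rot: [1.732, 1.832, -0.669]
ft_force: [0.7, -2.4, -0.3]
grip_width: 0.255
grip_force: 20.0
[[-0.041  0.998  0.04 ]
 [ 0.738  0.057 -0.673]
 [-0.674  0.002 -0.739]]
```

View pics/t2c.png

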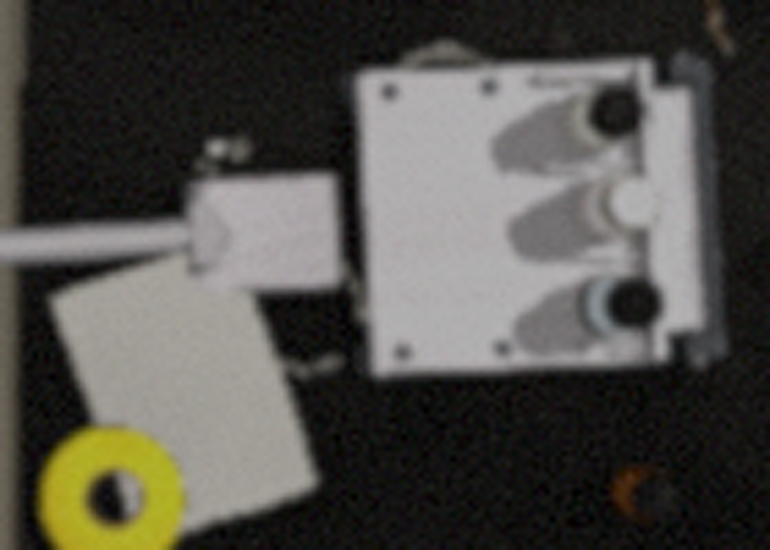

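The thin end now runs from (337,173) to (343,287), just short of the plate edge and nearly centred.

```bash
python3 - <<'E'
from h import *
f=lambda u,v,h:atz('t2',250+(u+.5)/5.5-.5,175+(v+.5)/5.5-.5,h)
t1,t2=f(337,173,.003),f(343,287,.003);b1,b2=f(188,181,.018),f(196,293,.018)
t=(t1+t2)/2;b=(b1+b2)/2;hp=np.array([.0585,-.998,0]);lat=np.array([.998,.0585,0]);e=np.array([.5018,.0388,.003])
for n,p in(('tip',t),('butt',b)):print(n,p,'along',(p-e)@hp,'lat',(p-e)@lat)
w=t-b;g=t1-t2;print([np.degrees(np.arctan2(x[1],x[0])) for x in(w,g)])
E
python3 m.py 0.0018 -.038 0 0 5
```

```text
tip [0.50050046 0.04750762 0.003     ] along -0.00876622469272717 lat -0.0007875499582662005
butt [0.49680016 0.10787848 0.018     ] along -0.0692328155377926 lat -0.0009487487933953565
[np.float64(-86.49257319288557), np.float64(2.9586591386541476)]
turn/row [0. 0. 0.] shift/row mid axes [-5.62e-03 -8.00e-05  5.13e-03]
```

```bash
python3 -m handwheel '[[0.01,-0.0056,0,0.0051,0,0,0],[0.01,-0.0056,0,0.0051,0,0,0],[0.01,-0.0056,0,0.0051,0,0,0],[0.01,-0.0056,0,0.0051,0,0,0],[0.01,-0.0030,0,0.0027,0,0,0],[0.01,0,0,0,0,0,0],[0.01,0,0,0,0,0,0]]';  python3 look.py t3; python3 -c "
from h import *
im=snap('side','s3')[0];cv2.imwrite('pics/s3c.png',cv2.resize(im[160:300,255:455],None,fx=4,fy=4,interpolation=cv2.INTER_CUBIC))"
```

```text
time: 6.38
position: [0.4863, 0.3091, 0.0291]
tool_rot: [1.732, 1.833, -0.668]
ft_force: [0.4, -2.7, -0.5]
grip_width: 0.254
grip_force: 20.0
```

View pics/s3c.png

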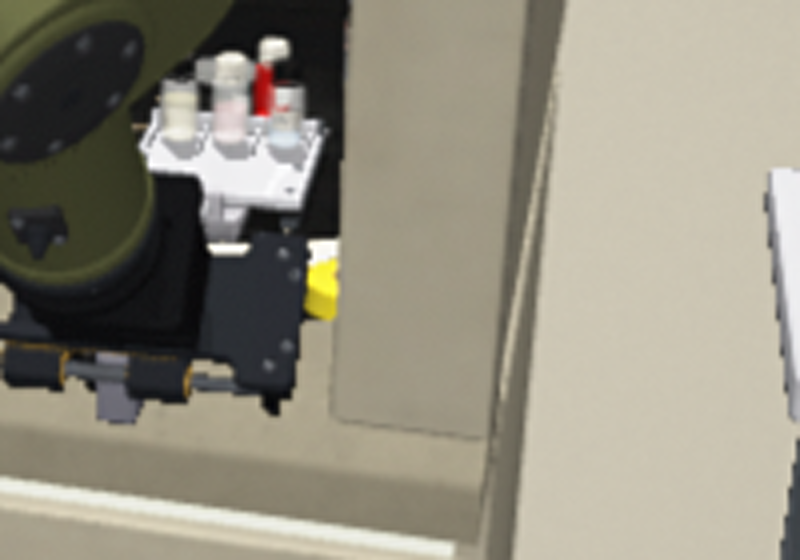

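```bash
cat > lift.py <<'E'
from h import *
import sys
D0=np.median([np.load(f'pics/{n}.npz')['d'] for n in('top0','t2','t3')],0)
D=np.median([ctrl.get_image('top')[1] for _ in range(int(sys.argv[1]) if len(sys.argv)>1 else 1)],0)
d=D0-D; reg=lambda u0,u1:d[192:238,u0:u1]
m=lambda a:np.mean(a[np.abs(a)<.012])*1e3
print('rise mm front',m(reg(318,326)),'2',m(reg(326,334)),'rear',m(d[195:235,372:376]),'worktop',m(d[250:270,320:350]), 'noise',np.std(reg(318,326))*1e3)
E
python3 lift.py
python3 -m handwheel '[[0.01,-0.0015,0,0.0014,0,0,0],[0.01,-0.0015,0,0.0014,0,0,0],[0.01,0,0,0,0,0,0]]'
python3 -m handwheel '[[0.01,-0.0015,0,0.0014,0,0,0],[0.01,0,0,0,0,0,0]]'
python3 -m handwheel '[[0.01,-0.0015,0,0.0014,0,0,0],[0.01,0,0,0,0,0,0]]'; python3 lift.py
```

```text
rise mm front -0.1188299 2 0.11210589 rear -0.10535717 worktop -0.15406692 noise 49.475163
time: 6.9
position: [0.4865, 0.307, 0.0292]
tool_rot: [1.732, 1.836, -0.664]
ft_force: [0.0, 2.3, 1.1]
grip_width: 0.251
grip_force: 20.0
time: 7.15
position: [0.4868, 0.304, 0.0291]
tool_rot: [1.732, 1.835, -0.665]
ft_force: [-0.5, 1.8, -0.2]
grip_width: 0.249
grip_force: 20.0
time: 7.4
position: [0.4868, 0.3022, 0.0291]
tool_rot: [1.732, 1.835, -0.665]
ft_force: [-1.1, 3.7, 0.7]
grip_width: 0.248
grip_force: 20.0
rise mm front -0.22087343 2 0.04462167 rear 0.09202057 worktop -0.20890383 noise 2.1210434
```

```bash
python3 -m handwheel '[[0.01,-0.0015,0,0.0014,0,0,0],[0.01,-0.0015,0,0.0014,0,0,0],[0.01,0,0,0,0,0,0],[0.01,0,0,0,0,0,0]]'; python3 lift.py 3
```

```text
time: 7.95
position: [0.4869, 0.3008, 0.029]
tool_rot: [1.732, 1.839, -0.66]
ft_force: [-0.8, 8.9, 2.2]
grip_width: 0.25
grip_force: 20.0
rise mm front 0.17330779 2 0.3969418 rear -0.04617721 worktop -0.0878488 noise 1.5251867
```

```bash
python3 look.py t4
```

```text
(no output)
```

View pics/t4c.png

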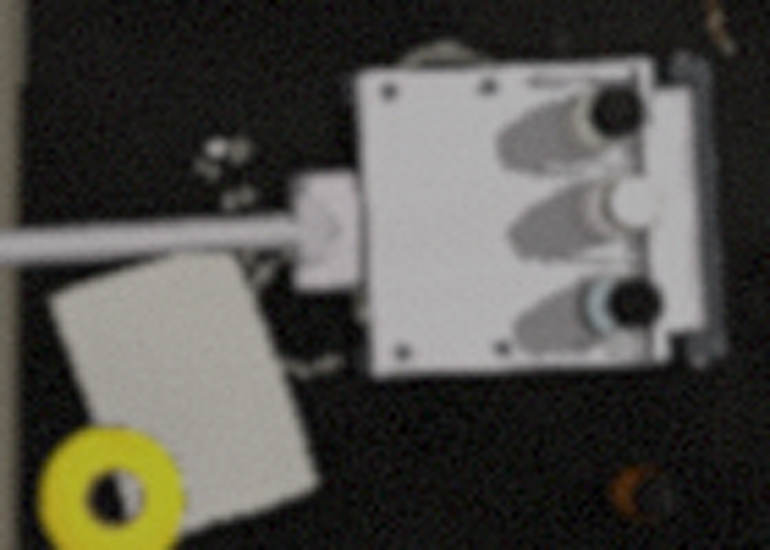

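The butt edge at x≈293 shows the wedge about 33 mm in, straight and centred, and not slipping in the grip. I'll carry on in small steps.

```bash
python3 -m handwheel '[[0.01,-0.0015,0,0.0014,0,0,0],[0.01,0,0,0,0,0,0],[0.01,0,0,0,0,0,0]]'; python3 lift.py 2;python3 -m handwheel '[[0.01,-0.0015,0,0.0014,0,0,0],[0.01,0,0,0,0,0,0],[0.01,0,0,0,0,0,0]]'; python3 lift.py 2
```

```text
time: 8.52
position: [0.487, 0.2989, 0.0289]
tool_rot: [1.732, 1.839, -0.66]
ft_force: [-0.9, 8.3, 1.7]
grip_width: 0.247
grip_force: 20.0
rise mm front 0.79030794 2 0.77251667 rear 0.058161605 worktop -0.086282864 noise 42.737526
time: 9.0
position: [0.4872, 0.2968, 0.0289]
tool_rot: [1.732, 1.839, -0.66]
ft_force: [-0.2, 9.3, 1.9]
grip_width: 0.25
grip_force: 20.0
rise mm front 1.2856064 2 1.2472109 rear -0.016914224 worktop -0.16658595 noise 35.025013
```

```bash
python3 -m handwheel '[[0.01,-0.0015,0,0.0014,0,0,0],[0.01,0,0,0,0,0,0],[0.01,-0.0015,0,0.0014,0,0,0],[0.01,0,0,0,0,0,0],[0.01,0,0,0,0,0,0]]'; python3 lift.py 3
```

```text
time: 9.72
position: [0.4874, 0.2927, 0.0288]
tool_rot: [1.732, 1.839, -0.66]
ft_force: [-0.3, 8.9, 3.3]
grip_width: 0.251
grip_force: 20.0
rise mm front 2.478712 2 2.3072524 rear -0.011493638 worktop -0.016364256 noise 1.6836092
```

```bash
python3 -m handwheel '[[0.01,-0.0018,0,0.0010,0,0,0],[0.01,0,0,0,0,0,0],[0.01,0,0,0,0,0,0]]'; python3 lift.py 3; python3 -c "
from h import *
print(R.from_rotvec(ctrl.get_state()['tool_rot']).as_matrix().round(4), ctrl.get_state()['torque'])"
```

```text
time: 10.25
position: [0.4875, 0.2907, 0.0292]
tool_rot: [1.732, 1.839, -0.66]
ft_force: [-1.0, 8.5, 2.2]
grip_width: 0.251
grip_force: 20.0
rise mm front 2.9114335 2 2.726713 rear 0.10394119 worktop -0.08675784 noise 1.6473557
[[-0.0431  0.9981  0.0438]
 [ 0.7426  0.0613 -0.6669]
 [-0.6683  0.0038 -0.7438]] [ 1.75476881  0.28621408 -0.04556837]
```

```bash
python3 -m handwheel '[[0.01,0,0,0,0,0,0],[0.01,0,0,0,0,0,0],[0.01,0,0,0,0,0,0],[0.01,0,0,0,0,0,0],[0.01,0,0,0,0,0,0],[0.01,0,0,0,0,0,0],[0.01,0,0,0,0,0,0],[0.01,0,0,0,0,0,0]]'; python3 lift.py 3; python3 look.py t5
```

```text
time: 11.4
position: [0.4875, 0.2907, 0.0291]
tool_rot: [1.732, 1.839, -0.66]
ft_force: [-0.8, 8.3, 0.9]
grip_width: 0.253
grip_force: 20.0
rise mm front 2.9865367 2 2.7449777 rear 0.057897344 worktop -0.08961111 noise 1.5652753
```

View pics/t5c.png

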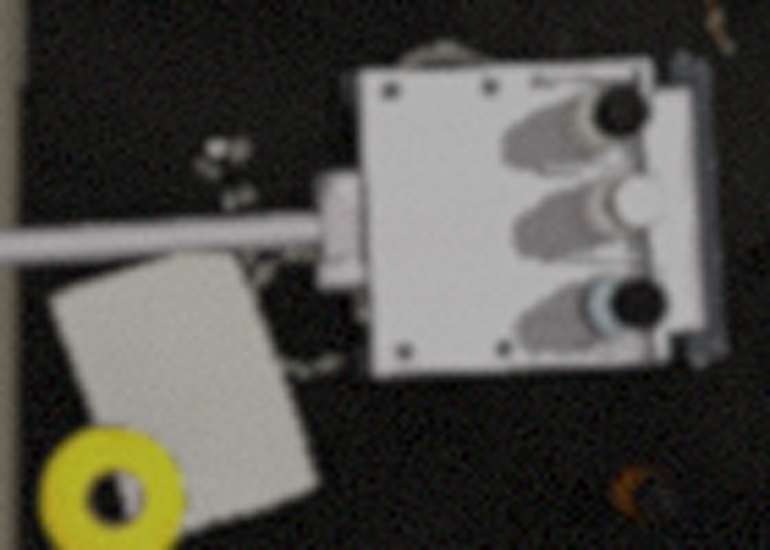

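The wedge is centred and about 42 mm in, with its butt at x≈318. All three vials are standing, the lift is steady, and nothing else has moved, so I'm handing the job in.

```bash
python3 -c "
from bench import ctrl
print(ctrl.close_job())"
```

```text
the job is handed in; nothing more can be done
None
```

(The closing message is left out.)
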